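# Pack the pressure-test kit

### The arm

A 6-joint arm with a two-finger parallel gripper is mounted at the origin on the work surface. World frame = base frame: x ahead of the robot, y to its left, z up, the work surface at z = 0. Lengths are in m, angles in degrees, forces in N, time in s.
With the tool pointing down it reaches from about 0.3 to 0.75 m from the base axis. Payload 8.5 kg.
Tool frame: the origin (TCP) lies between the finger pads; the fingertips stand env.finger_overhang ahead of it and the grasp point (between the pads) lies 2 mm behind it (env.finger_overhang is the distance from the TCP to the fingertips, in m); z points along the fingers, y is the line along which they close (so a half turn about z gives the same grasp; the last joint's range is limited). The gripper opens to 85 mm and grips with 20 to 120 N. Pads are 22 mm wide; open, the fingers measure 114 mm over their backs; the gripper's body (76 mm by 85 mm) begins 54 mm behind the grasp point. The pads swing forward as they close: fully open they stand 13 mm farther back than shut.
Start: joints at [-81.32, 21.807, 74.336, -0, 83.858, -12.336], TCP at [0.197, -0.513, 0.248] pointing down, gripper open.
Joint ranges: [-178.18, 178.18], [-50.72, 133.34], [12.68, 142.11], [-81.47, 261.47], [9.98, 163.14], [-165.26, 165.26]. Speed limits (degrees/s): [136.94, 136.94, 180, 180, 180, 180].

### API

Orientations are given as a 3x3 rotation matrix whose columns are the frame's x, y, z axes.
In Python, from rig import env gives the robot as it stands. The module is installed in compiled form; this text tells all that it offers.
- The arm moves only by the tool jog_arm, never from a script. Its arguments are lists of equal length, an entry for each row: "hand": the finger opening in m, from 0 to 0.0854; "travel": the shift along the world's x, y, z in m, a list of three; "yaw": the turn about the world's z in rad. A call has exactly 5 rows; each row shifts and turns the commanded pose from where the row before left it; what a row does not reach is not made up. A row lasts 1/8 s, in which the tool goes at most 62.5 mm and 10.7 degrees, less where a joint would pass 70% of its speed; a pose out of reach is approached as far as the arm can. A call is refused whole if a number of a shift passes 0.0625 or a number of a turn 0.188, either way. A call with a gripper value outside its range is refused whole. The fingers move at their own pace and stop on an object; "grip_force" is the grip in N (left out, the last holds). Time passes only in rows, so rows that do not move let the fingers close, or fill a call up. It gives the time, the measured TCP pose, the force, the opening and the grip force at its end, in the units of the state.
- env.observe(): the state, without advancing time (a new reading comes with each control period).
- env.get_image(name): name is "scene" or "top" or "wrist"; returns the picture (400x640x3 uint8, red, green, blue); there is no depth.
- env.calibration(name): a dict with "fx", "fy", "cx", "cy" (pixels), "position" and "rotation" of the camera in the world; the wrist camera has in their place "hand_eye" (4x4, takes a point from camera to tool coordinates, whose origin is the TCP and whose axes are the flange's). Camera axes: x right, y down, z forward; pixel columns grow to the right and rows downward; lengths in m; the calibration is good to about 2 mm. A picture is of the moment at which its call begins: read the wrist's pose just before it. calibration takes no time and is no camera call.
- env.close_job(): hands the job in; it is judged then, once.
The state is a dict: "time_s": time; "q": joint angles; "qvel": joint speeds; "joint_efforts": joint torques, N m; "position": TCP position; "tool_rot": TCP orientation; "ft_force": force on the tool from outside, world axes, zero at the start; "wrist_torque": the same for the moment, N m; "grip_width": finger opening in m; "gripper_force": force on a finger pad.
Only numpy, scipy, OpenCV 4.12 (cv2) and the standard library are available. Lean on these libraries where they do the work, as an engineer would, in place of code of your own. Each camera call takes 0.05 s, during which the arm holds its last target. There are 200 camera calls.

### The job

Pack the pressure-test kit: set the black rubber stopper upright and fully home in the neck of the white jar in the red case, lowering it in rather than dropping it, and press the hand-held tester, screen up, all the way down into its matching cutout in the case's insert. Leave the other things on the bench where they are.

Things in the scene. Friction and masses are not known exactly. Their poses are not given: they have to be found in the camera images.
- case: open red hard case, fixed; 260 (x) by 300 mm (y), rim 85 mm high, grey rigid insert's top 75 mm above the bench. Its lid, equally large and 85 mm high, is folded back beyond the +x edge. Origin: centre of the base's underside, z up. On the insert's +y side sits a white jar, its neck 20 mm above the insert; on the -y side is the empty tester cutout
- jar_mouth (a point): centre of the jar's mouth, in the plane of its rim, 95 mm above the bench. Neck: round, open bore 46 mm, outside 58 mm, straight for about 9 mm and wider below; room for more than 45 mm below the rim. Axes are the case's
- cutout (a point): centre of the cutout's floor, 55 mm above the bench, 20 mm below the insert's top; axes: the case's. Rectangle 133 (x) by 53 mm (y), mouth with 5 mm 45-degree lead-ins; from its +x end a slot 22 wide, 34 long, 11 mm deep takes the spigot. Sprung rubber grips bulge 3 mm from mid long walls: press the tester down past them (5 to 10 N). Its x must point along this x
- stopper_mid (a point): black rubber stopper, loose, standing on its narrow end: point on its axis half-way up, 45 mm above the tip; z up its axis. Taper 32 mm diameter at the tip to 41 mm at this point; flange 56 mm diameter, 8 mm thick, its underside level with this point; above it a round knob to grip, 30 mm diameter, 37 mm tall. 0.08 to 0.17 kg
- stopper: the same stopper; origin: centre of its narrow end
- tester_mid (a point): hand-held pressure tester, loose: black box 130 (x) by 50 (y) by 36 mm tall lying screen up, a brass spigot 16 mm diameter and 28 mm long in the middle of its +x end. This point: centre of the box, 18 mm above its underside; z up. Grip across its width at mid-length; seated it stands 16 mm above the insert. 0.2 to 0.4 kg
- coupling: straight white plastic pipe coupling: open tube standing upright, 64 mm diameter, 60 mm tall (bore 52 mm). Bystander. Origin: centre of its underside
- tin: metal tin with a paper label, 68 mm diameter, 100 mm tall, upright. Bystander. Origin: centre of its underside
- tape: tape measure, 75 x 45 x 70 mm tall, rounded case. Bystander. Origin: centre of its underside
- wrench: open-ended wrench, 200 mm long, lying flat. Bystander. x along its length
- driver: screwdriver, 200 mm long, lying flat. Bystander. x along its length
- elbow: white plastic pipe elbow, lying flat, two 44 mm thick legs, about 75 by 80 mm overall. Bystander. Origin: under the middle of one leg
Not all that is in view belongs to the job. There is more than one size of the part that bears tester_mid; the job needs the smaller.

How it is judged (in metres and radians):
At the end, for the whole second after the job is handed in: Stopper in the neck: centred within 6 mm, flange within 4 mm of the rim, tilt under 0.08 rad, at rest. Tester screen up in its cutout: within 6 mm along and across, underside under 3.5 mm above the floor, turned under 0.07 and tilted under 0.06 rad. Both released (horizontal distance between stopper_mid and jar_mouth below 0.006 m and z of stopper_mid in the frame of jar_mouth between -0.004 and 0.004 m and angle between stopper_mid's own z axis and vertical below 0.08 rad and x of tester_mid in the frame of cutout between -0.006 and 0.006 m and y of tester_mid in the frame of cutout between -0.006 and 0.006 m and z of tester_mid in the frame of cutout below 0.0215 m and angle between the x axis of tester_mid and the x axis of cutout, either way round below 0.07 rad and angle between tester_mid's own z axis and vertical below 0.06 rad and linear speed of stopper below 0.02 m/s); the robot touches nothing.
It fails at once if the stopper is dropped or slammed into the jar (faster than 0.6 m/s downwards at the neck) (linear speed of stopper above 0.6 m/s and horizontal distance between stopper_mid and jar_mouth below 0.03 m and z of stopper_mid in the frame of jar_mouth below 0.045 m).
It fails at once if a bystander (coupling, tin, tape measure, wrench, screwdriver or elbow) is moved more than 40 mm (distance of any of coupling, tin, tape, wrench, driver, elbow from where it was at the start of the episode above 0.04 m).
It also fails if it takes over 72 s, if anything falls off the work surface, if the arm or the gripper's body presses on something with over 40 N, if the wrist force passes 120 N, or if a joint passes its speed limit or range.

## Working session

There is one attempt and no reset: what is moved stays moved. The work goes in short steps, Python scripts to look and compute and a tool call to move; the robot and the scene stay as the last step left them, time stands still between calls to the robot, and variables do not carry over. Pictures are saved under pics/ and viewed, at most 10 in all, crops included, and the job is handed in when it is done.

Besides the shell and the picture viewer there is one more tool, called by a JSON object that holds its "fn" and its "kwargs", one argument or row to a line. jog_arm: Moves the arm, as the interface text tells. Its arguments: {"type":"object","properties":{"hand":{"type":"array"},"travel":{"type":"array"},"yaw":{"type":"array"},"grip_force":{"type":"number"}},"required":["hand","travel","yaw"]}

```bash
mkdir -p pics; python3 - <<'E'
from rig import env
import cv2,numpy as np
s=env.observe();print(s['time_s'],s['position'],s['tool_rot'],env.finger_overhang)
for n in ['scene','top']:
    im=env.get_image(n);cv2.imwrite(f'pics/{n}0.png',im[:,:,::-1]);print(n,env.calibration(n))
print(env.calibration('wrist'))
E
```

```text
0.0 [ 0.19719439 -0.51314303  0.24768616] [[ 9.33486062e-01  3.58613618e-01 -2.12688538e-04]
 [ 3.58613520e-01 -9.33484917e-01  1.50120778e-03]
 [ 3.39812014e-04 -1.47762953e-03 -9.99998851e-01]] 0.017
scene {'fx': 374.9890468302348, 'fy': 374.9890468302348, 'cx': 318.35311235008066, 'cy': 199.68849441036508, 'position': array([1.34053986, 0.48146999, 0.87174306]), 'rotation': array([[-0.49331079,  0.53754387, -0.68387942],
       [ 0.86968192,  0.32038953, -0.37550486],
       [ 0.01725747, -0.77999817, -0.62554379]])}
top {'fx': 453.5182475229234, 'fy': 453.5182475229234, 'cx': 320.5864119537643, 'cy': 202.68020131615626, 'position': array([0.4095041 , 0.04668138, 1.38660369]), 'rotation': array([[ 0.02622985, -0.99769381,  0.06260238],
       [-0.999629  , -0.02663743, -0.00568475],
       [ 0.0073392 , -0.06243004, -0.99802236]])}
{'fx': 275.5255234846956, 'fy': 275.5255234846956, 'cx': 320.92915840351475, 'cy': 200.48386757296618, 'hand_eye': array([[ 3.81970636e-05, -9.65778012e-01, -2.59370064e-01,
         6.37678438e-02],
       [ 9.99999816e-01, -1.20097368e-04,  5.94457400e-04,
        -3.78005496e-04],
       [-6.05263548e-04, -2.59370039e-01,  9.65777830e-01,
        -1.25095609e-01],
       [ 0.00000000e+00,  0.00000000e+00,  0.00000000e+00,
         1.00000000e+00]])}
```

View pics/top0.png

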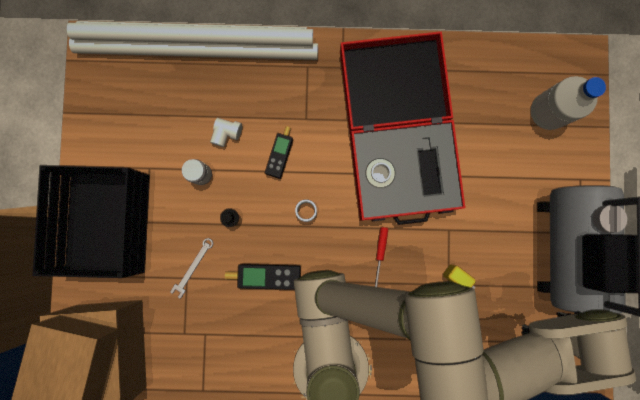

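View pics/scene0.png

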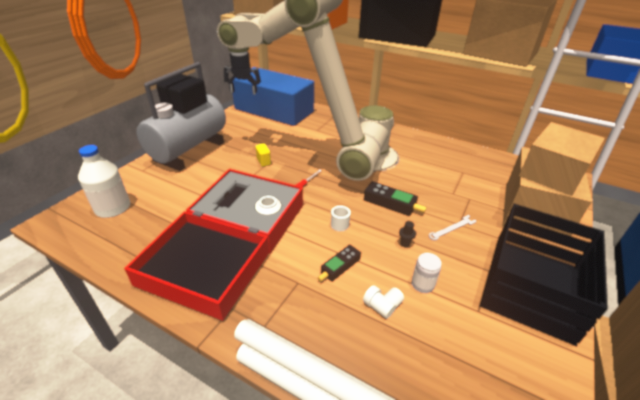

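The top view shows the case at about (408,170), with the jar mouth at (380,172) and the cutout at (430,170), its slot pointing up towards +x. The small tester is at (279,156) with its spigot towards (288,130), and the stopper is at (230,218). The large tester at (268,277) is a decoy.

```bash
cat > h.py <<'E'
import numpy as np,cv2
from rig import env
def cam(n,s=None):
    c=env.calibration(n)
    if n=='wrist':
        T=np.eye(4);T[:3,:3]=s['tool_rot'];T[:3,3]=s['position'];T=T@c['hand_eye'];return c,T[:3,3],T[:3,:3]
    return c,np.array(c['position']),np.array(c['rotation'])
def ray(k,px,z):
    c,p,R=k;px=np.atleast_2d(np.float64(px))
    d=np.c_[(px[:,0]-c['cx'])/c['fx'],(px[:,1]-c['cy'])/c['fy'],np.ones(len(px))]@R.T
    return p+d*((z-p[2])/d[:,2])[:,None]
def blobs(m,box,amin=15):
    M=np.zeros_like(m,np.uint8);x0,y0,x1,y1=box;M[y0:y1,x0:x1]=m[y0:y1,x0:x1]*255
    cs,_=cv2.findContours(M,cv2.RETR_EXTERNAL,cv2.CHAIN_APPROX_NONE)
    return sorted([c for c in cs if cv2.contourArea(c)>=amin],key=cv2.contourArea,reverse=True)
def rect(k,cnt,z):
    w=ray(k,cnt[:,0,:]+0.0,z)[:,:2];r=cv2.minAreaRect(np.float32(w*1000));b=cv2.boxPoints(r)
    e=[b[1]-b[0],b[2]-b[1]];L=max(e,key=np.linalg.norm);a=np.degrees(np.arctan2(L[1],L[0]))%180
    return np.round(r[0],1),np.round(sorted(r[1]),1),round((a+90)%180-90,2)
E
python3 - <<'E'
from h import *
im=cv2.imread('pics/top0.png');k=cam('top');hsv=cv2.cvtColor(im,cv2.COLOR_BGR2HSV);H,S,V=cv2.split(hsv)
print('tester',[rect(k,c,.036) for c in blobs((V<75),(258,120,302,190))[:3]])
br=blobs((S>170)&(V>120)&(H>18)&(H<32),(258,110,302,150),4);print('spigot',[rect(k,c,.018) for c in br[:2]])
print('stopper',[rect(k,c,.085) for c in blobs(V<70,(210,200,250,240))[:2]])
print('cutout',[rect(k,c,.075) for c in blobs(V<60,(405,130,450,200))[:3]])
for t in(150,180): print('jar',[rect(k,c,.095) for c in blobs(V>t,(358,150,402,195))[:2]])
red=blobs((S>150)&(V>80)&((H<8)|(H>172)),(335,20,475,225));print('case',[rect(k,c,.085) for c in red[:2]])
g=blobs((S<60)&(V>70),(350,125,470,215));print('insert',[rect(k,c,.075) for c in g[:2]])
a=cv2.resize(im[105:240,205:305],None,fx=4,fy=4,interpolation=2);b=cv2.resize(im[105:240,345:475],None,fx=3,fy=4,interpolation=2)
cv2.imwrite('pics/c1.png',np.hstack([a,b]))
E
```

```text
tester [(array([633.3, 167.7]), array([ 52.5, 133.9]), np.float32(-15.9))]
spigot []
stopper [(array([441.8, 296.2]), array([49. , 54.3]), np.float32(-87.71))]
cutout [(array([ 592.7, -275.8]), array([ 55.9, 133.8]), np.float32(7.25))]
jar [(array([ 581.8, -128.8]), array([74.7, 78. ]), np.float32(1.14))]
jar [(array([ 581.9, -130.2]), array([71.8, 72.3]), np.float32(1.13))]
case [(array([ 726.4, -191.2]), array([304.2, 528.9]), np.float32(8.24))]
insert [(array([ 595.8, -211.3]), array([245.5, 285.3]), np.float32(-81.94)), (array([716.8, -94.5]), array([13.6, 27.1]), np.float32(-78.85))]
```

View pics/c1.png

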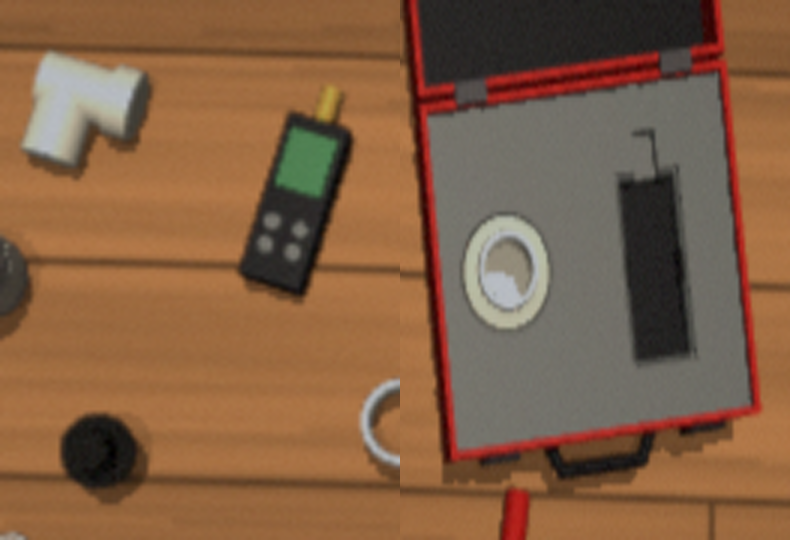

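The crop confirms the layout: the case is turned about 8°, the jar ring and cutout are clearly visible, and the stopper stands upright. Next I'll look at the case with the wrist camera.

{"fn": "jog_arm", "kwargs": {
  "hand": [0.0854,0.0854,0.0854,0.0854,0.0854],
  "travel": [
    [0.035,0.03,0],
    [0.035,0.03,0],
    [0.035,0.03,0],
    [0.035,0.03,0],
    [0.035,0.03,0]
  ],
  "yaw": [-0.025,-0.025,-0.025,-0.025,-0.025]
}}

```text
time_s: 0.72
position: [0.3732, -0.3622, 0.2481]
tool_rot: [[0.971, 0.239, -0.0], [0.239, -0.971, 0.0], [-0.0, -0.001, -1.0]]
ft_force: [0.5, -0.0, -0.2]
grip_width: 0.0854
gripper_force: 0.0
```

{"fn": "jog_arm", "kwargs": {
  "hand": [0.0854,0.0854,0.0854,0.0854,0.0854],
  "travel": [
    [0.035,0.04,0.005],
    [0.035,0.04,0.005],
    [0.035,0.04,0],
    [0.035,0.04,0],
    [0,0,0]
  ],
  "yaw": [-0.025,-0.025,-0.025,-0.025,0]
}}

```text
time_s: 1.35
position: [0.5137, -0.2007, 0.2578]
tool_rot: [[0.989, 0.146, -0.0], [0.146, -0.989, 0.001], [-0.0, -0.001, -1.0]]
ft_force: [-0.4, -0.7, 0.8]
grip_width: 0.0854
gripper_force: 0.0
```

```bash
python3 - <<'E'
from h import *
s=env.observe();print(s['time_s'],s['position'],np.abs(s['qvel']).max(),s['q'])
im=env.get_image('wrist')[:,:,::-1].copy();np.savez('w1.npz',im=im,p=s['position'],R=s['tool_rot']);cv2.imwrite('pics/w1.png',im)
E
```

```text
1.35 [ 0.51367409 -0.20072149  0.25782886] 3.9587054303650695 [-3.36562731e+01  2.16021353e+01  7.30557455e+01  2.55636662e-02
  8.53905160e+01  4.79670996e+01]
```

View pics/w1.png

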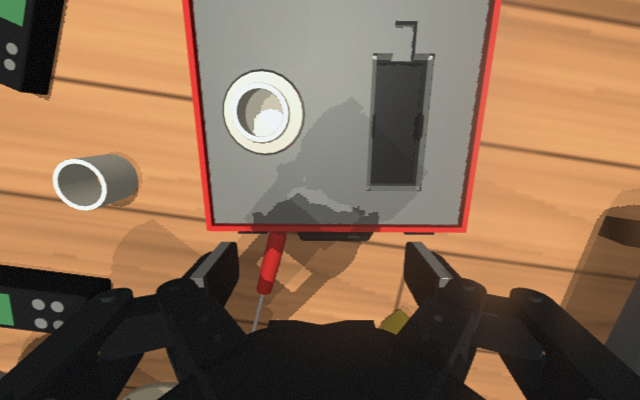

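The wrist view shows the jar rim around (262,112), inside a cream shoulder ring, and the cutout with outer corners near (372,54), (435,54), (421,190) and (367,190).

```bash
python3 - <<'E'
from h import *
d=np.load('w1.npz');im=d['im'];k=cam('wrist',{'position':d['p'],'tool_rot':d['R']})
print('cut outer',np.round(1000*ray(k,[(372,54),(435,54),(421,190),(367,190)],.075)[:,:2],1).tolist())
g=cv2.cvtColor(im,cv2.COLOR_BGR2GRAY);
for t in(55,62,70):
    for c in blobs(g<t,(360,48,440,196),300)[:1]: print('cut',t,rect(k,c,.075),rect(k,c,.055))
# jar: circles fitted in the world plane
hsv=cv2.cvtColor(im,cv2.COLOR_BGR2HSV)
def circ(w):
    A=np.c_[2*w,np.ones(len(w))];x=np.linalg.lstsq(A,(w**2).sum(1),rcond=None)[0];r=np.sqrt(x[2]+x[0]**2+x[1]**2);return x[:2],2*r,np.std(np.hypot(*(w-x[:2]).T)-r)
print(hsv[112,225:310].tolist())
print(hsv[65:160,262].tolist())
red=blobs((hsv[...,1]>150)&(hsv[...,2]>100)&((hsv[...,0]<8)|(hsv[...,0]>172)),(170,0,520,236))
for c in red[:1]:
    w=c[:,0,:];
    for y0 in (40,200):
        r=w[(abs(w[:,1]-y0)<2)];L=r[:,0].min();R=r[:,0].max();print(y0,L,R,np.round(ray(k,[(L,y0),(R,y0)],.085)[:,:2]*1000,1).tolist())
    print(rect(k,c,.085))
b=[(x,w[w[:,0]==x][:,1].max()) for x in (215,300,380,460)];print(b,np.round(ray(k,b,.085)[:,:2]*1000,1).tolist())
E
```

```text
cut outer [[654.4, -232.3], [663.7, -295.4], [523.9, -315.1], [514.9, -253.9]]
cut 55 (array([ 579.6, -274.2]), array([ 53.3, 107.8]), np.float32(8.04)) (array([ 579.8, -279.5]), array([ 56.7, 114.8]), np.float32(8.04))
cut 62 (array([ 590.2, -272.6]), array([ 53.9, 128.4]), np.float32(6.89)) (array([ 591.1, -277.9]), array([ 57.4, 136.7]), np.float32(6.89))
cut 70 (array([ 594.6, -272. ]), array([ 54.2, 140.9]), np.float32(7.91)) (array([ 595.8, -277.3]), array([ 57.7, 150. ]), np.float32(7.91))
[[38, 16, 245], [38, 17, 243], [38, 17, 243], [38, 17, 244], [38, 17, 244], [38, 16, 243], [43, 9, 244], [83, 4, 243], [102, 5, 246], [103, 7, 247], [103, 7, 249], [101, 10, 202], [27, 22, 103], [21, 38, 93], [23, 35, 95], [22, 39, 97], [23, 35, 95], [23, 35, 94], [21, 38, 94], [22, 40, 96], [23, 36, 127], [23, 34, 157], [23, 33, 160], [23, 33, 161], [23, 34, 163], [23, 35, 160], [24, 33, 160], [24, 33, 161], [23, 34, 159], [23, 33, 161], [23, 33, 161], [24, 32, 158], [21, 33, 161], [22, 35, 160], [21, 38, 163], [25, 25, 193], [98, 4, 234], [107, 9, 249], [101, 8, 246], [103, 7, 246], [101, 
[... 1671 characters left out ...]
0, 9, 243], [45, 11, 242], [45, 11, 224], [103, 7, 245], [101, 8, 247], [103, 7, 246], [75, 4, 244], [51, 7, 244], [30, 24, 141], [22, 39, 170], [23, 27, 239], [23, 24, 238], [23, 25, 238], [23, 25, 238], [23, 25, 237], [22, 25, 239], [23, 25, 238], [23, 24, 240], [24, 35, 232], [22, 35, 110], [36, 14, 89], [33, 17, 136], [33, 15, 155], [38, 13, 155], [33, 15, 154], [30, 17, 150]]
40 186 495 [[637.7, -50.5], [681.2, -346.4]]
200 204 470 [[479.0, -73.6], [522.4, -368.1]]
(array([ 575.9, -210.1]), array([235.8, 301.6]), np.float32(-81.63))
[(215, np.int32(230)), (300, np.int32(230)), (380, np.int32(231)), (460, np.int32(232))] [[444.9, -87.5], [459.2, -184.4], [471.4, -275.9], [483.7, -367.5]]
```

{"fn": "jog_arm", "kwargs": {
  "hand": [0.0854,0.0854,0.0854,0.0854,0.0854],
  "travel": [
    [-0.012,0.054,0],
    [-0.012,0.054,0],
    [-0.012,0.054,0],
    [-0.012,0.054,0],
    [-0.012,0.054,0]
  ],
  "yaw": [0,0,0,0,0]
}}

```text
time_s: 2.02
position: [0.4515, 0.067, 0.2583]
tool_rot: [[0.99, 0.139, 0.0], [0.139, -0.99, -0.0], [-0.0, 0.0, -1.0]]
ft_force: [1.5, -0.8, 0.7]
grip_width: 0.0853
gripper_force: 0.0
```

{"fn": "jog_arm", "kwargs": {
  "hand": [0.0854,0.0854,0.0854,0.0854,0.0854],
  "travel": [
    [-0.012,0.054,0],
    [-0.012,0.054,0],
    [-0.012,0.054,0],
    [-0.012,0.054,0],
    [0,0,0]
  ],
  "yaw": [0,0,0,0,0]
}}

```text
time_s: 2.65
position: [0.4034, 0.2842, 0.258]
tool_rot: [[0.989, 0.145, -0.001], [0.145, -0.989, -0.0], [-0.001, -0.0, -1.0]]
ft_force: [0.0, 0.2, 1.0]
grip_width: 0.0855
gripper_force: 0.0
```

```bash
cat >> h.py <<'E'
def circ(w):
    A=np.c_[2*w,np.ones(len(w))];x=np.linalg.lstsq(A,(w**2).sum(1),rcond=None)[0];r=np.sqrt(x[2]+x[0]**2+x[1]**2);return np.round(x[:2],4),round(2*r,4),round(float(np.std(np.hypot(*(w-x[:2]).T)-r)),4)
def snap(n):
    s=env.observe();im=env.get_image('wrist')[:,:,::-1].copy();cv2.imwrite(f'pics/{n}.png',im);np.savez(n+'.npz',im=im,p=s['position'],R=s['tool_rot'])
    print(s['time_s'],s['position'],round(np.abs(s['qvel']).max(),2));return im,cam('wrist',s)
E
python3 - <<'E'
from h import *
d=np.load('w1.npz');im=d['im'];k=cam('wrist',{'position':d['p'],'tool_rot':d['R']})
H,S,V=cv2.split(cv2.cvtColor(im,cv2.COLOR_BGR2HSV))
m=(H>65)&(S<13)&(V>225);c=np.vstack(blobs(m,(220,68,305,158),3));h=cv2.convexHull(c)
print('rim',circ(ray(k,h[:,0,:],.095)[:,:2]), cv2.boundingRect(h))
im,k=snap('w2')
E
```

```text
rim (array([ 0.5815, -0.129 ]), np.float64(0.0553), 0.0001) (232, 83, 56, 58)
2.65 [0.40340819 0.28421081 0.25802029] 4.2
```

View pics/w2.png

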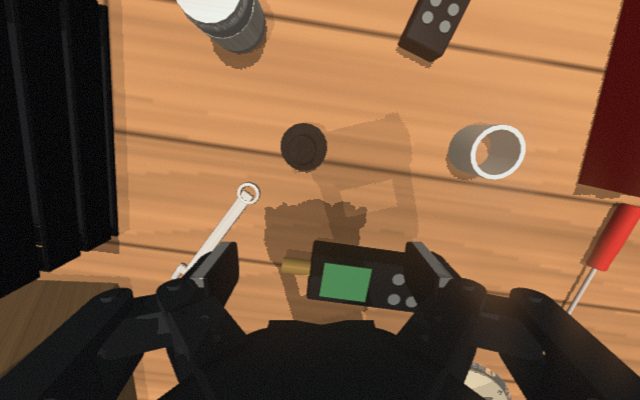

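The stopper is at (304,147), with the knob circle visible inside the flange.

```bash
python3 - <<'E'
from h import *
d=np.load('w2.npz');im=d['im'];k=cam('wrist',{'position':d['p'],'tool_rot':d['R']})
g=cv2.cvtColor(im,cv2.COLOR_BGR2GRAY)
for t in (50,60,70):
    c=blobs(g<t,(272,115,336,180),300)[0];print(t,circ(ray(k,c[:,0,:],.053)[:,:2]),cv2.boundingRect(c))
print(g[147,275:335].tolist());print(g[115:180,304].tolist())
e=cv2.Canny(g,15,30);crop=g[120:175,278:332]
hc=cv2.HoughCircles(cv2.resize(crop,None,fx=4,fy=4,interpolation=2),cv2.HOUGH_GRADIENT,1,20,param1=30,param2=12,minRadius=40,maxRadius=70)
if hc is not None:
    for x,y,r in hc[0][:4]: p=(278+x/4,120+y/4);print('knob',p,r/4,ray(k,[p],.09)[0])
E
```

```text
Traceback (most recent call last):
IndexError: list index out of range
```

```bash
python3 - <<'E'
from h import *
d=np.load('w2.npz');im=d['im'];k=cam('wrist',{'position':d['p'],'tool_rot':d['R']})
g=cv2.cvtColor(im,cv2.COLOR_BGR2GRAY)
print(g[147,275:335].tolist());print(g[115:180,304].tolist())
for t in (70,80,90,100):
    for c in blobs(g<t,(272,115,336,180),100)[:1]: print(t,circ(ray(k,c[:,0,:],.053)[:,:2]),cv2.boundingRect(c))
crop=g[120:175,278:332]
hc=cv2.HoughCircles(cv2.resize(crop,None,fx=4,fy=4,interpolation=2),cv2.HOUGH_GRADIENT,1,20,param1=30,param2=12,minRadius=40,maxRadius=70)
if hc is not None:
    for x,y,r in hc[0][:4]: p=(278+x/4,120+y/4);print('knob',p,r/4,ray(k,[p],.09)[0])
E
```

```text
[168, 167, 170, 169, 169, 123, 61, 50, 51, 55, 52, 54, 51, 51, 53, 55, 54, 54, 51, 56, 56, 49, 51, 50, 52, 54, 50, 50, 52, 50, 51, 53, 51, 54, 54, 51, 51, 54, 50, 47, 45, 51, 53, 55, 54, 54, 54, 54, 54, 54, 50, 66, 121, 144, 147, 145, 147, 145, 146, 145]
[170, 171, 169, 168, 169, 169, 168, 150, 71, 51, 53, 55, 56, 57, 54, 54, 57, 55, 50, 47, 44, 53, 57, 54, 52, 53, 48, 51, 51, 53, 53, 51, 50, 51, 54, 52, 52, 53, 52, 52, 52, 53, 49, 52, 51, 50, 52, 52, 46, 42, 44, 52, 53, 50, 56, 65, 92, 147, 149, 149, 147, 147, 150, 150, 152]
70 (array([0.4401, 0.3101]), np.float64(0.0531), 0.0005) (281, 123, 46, 48)
80 (array([0.4401, 0.3101]), np.float64(0.0537), 0.0005) (281, 123, 46, 48)
90 (array([0.4391, 0.3076]), np.float64(0.0563), 0.003) (281, 123, 55, 49)
100 (array([0.4381, 0.3089]), np.float64(0.0584), 0.0036) (272, 123, 64, 50)
knob (np.float32(297.125), np.float32(155.625)) 15.975 [0.43341348 0.31380497 0.09      ]
knob (np.float32(311.625), np.float32(136.625)) 10.825 [0.4549913  0.30132544 0.09      ]
knob (np.float32(328.125), np.float32(174.375)) 10.175 [0.41839654 0.27840904 0.09      ]
```

{"fn": "jog_arm", "kwargs": {
  "hand": [0.0854,0.0854,0.0854,0.0854,0.0854],
  "travel": [
    [0.018,0.013,-0.03],
    [0.018,0.013,-0.04],
    [0,0,-0.04],
    [0,0,-0.03],
    [0,0,0]
  ],
  "yaw": [0,0,0,0,0]
}}

```text
time_s: 3.32
position: [0.4402, 0.3065, 0.1168]
tool_rot: [[0.99, 0.139, -0.004], [0.139, -0.99, -0.002], [-0.004, 0.001, -1.0]]
ft_force: [0.7, 0.6, -0.2]
grip_width: 0.0855
gripper_force: 0.0
```

```bash
python3 - <<'E'
from h import *
s=env.observe();print(s['position'],s['qvel'].round(2))
im,k=snap('w3');g=cv2.cvtColor(im,cv2.COLOR_BGR2GRAY);cv2.imwrite('pics/w3c.png',im[100:400,120:520])
E
```

```text
[0.44020726 0.30648769 0.11680386] [ 0.54 -2.6  -3.5   0.15  1.95  0.26]
3.325 [0.44020726 0.30648769 0.11680386] 3.5
```

View pics/w3c.png

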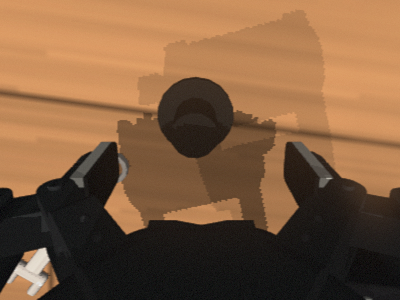

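The stopper is centred between the fingers, with its flange at about (316,217) in full-image pixels.

```bash
python3 - <<'E'
from h import *
d=np.load('w3.npz');im=d['im'];k=cam('wrist',{'position':d['p'],'tool_rot':d['R']})
g=cv2.cvtColor(im,cv2.COLOR_BGR2GRAY)
for t in (45,55,65):
    for c in blobs(g<t,(270,170,360,262),500)[:1]: print(t,circ(ray(k,c[:,0,:],.053)[:,:2]),cv2.boundingRect(c))
E
```

```text
45 (array([0.4318, 0.3094]), np.float64(0.0456), 0.0024) (278, 196, 75, 62)
55 (array([0.4394, 0.3102]), np.float64(0.0562), 0.0015) (278, 177, 80, 81)
65 (array([0.4394, 0.31  ]), np.float64(0.0568), 0.0016) (278, 177, 82, 82)
```

{"fn": "jog_arm", "kwargs": {
  "hand": [0.0854,0.0854,0.0854,0.0854,0.0854],
  "travel": [
    [0,0.0035,-0.015],
    [0,0,-0.015],
    [0,0,-0.012],
    [0,0,0],
    [0,0,0]
  ],
  "yaw": [0,0,0,0,0]
}}

```text
time_s: 4.0
position: [0.4404, 0.3122, 0.0765]
tool_rot: [[0.99, 0.141, 0.0], [0.141, -0.99, 0.0], [0.0, -0.0, -1.0]]
ft_force: [0.3, 0.5, 0.7]
grip_width: 0.0858
gripper_force: 0.0
```

{"fn": "jog_arm", "kwargs": {
  "hand": [0.05,0.02,0.02,0.02,0.02],
  "travel": [
    [0,0,0],
    [0,0,0],
    [0,0,0],
    [0,0,0],
    [0,0,0]
  ],
  "yaw": [0,0,0,0,0],
  "grip_force": 40
}}

```text
time_s: 4.62
position: [0.4404, 0.3121, 0.0766]
tool_rot: [[0.99, 0.141, 0.0], [0.141, -0.99, 0.0], [0.0, -0.0, -1.0]]
ft_force: [-0.3, -1.1, 2.5]
grip_width: 0.0286
gripper_force: 39.3
```

{"fn": "jog_arm", "kwargs": {
  "hand": [0.02,0.02,0.02,0.02,0.02],
  "travel": [
    [0,0,0.02],
    [0,0,0.04],
    [0,0,0.04],
    [0,-0.02,0.04],
    [0.01,-0.04,0.01]
  ],
  "yaw": [0,0,0,0,0]
}}

```text
time_s: 5.25
position: [0.4504, 0.2524, 0.2286]
tool_rot: [[0.99, 0.144, 0.004], [0.144, -0.99, 0.001], [0.004, -0.001, -1.0]]
ft_force: [1.1, -1.0, -2.0]
grip_width: 0.029
gripper_force: 39.6
```

{"fn": "jog_arm", "kwargs": {
  "hand": [0.02,0.02,0.02,0.02,0.02],
  "travel": [
    [0.015,-0.045,0],
    [0.015,-0.045,0],
    [0.015,-0.045,0],
    [0.015,-0.045,0],
    [0.015,-0.045,0]
  ],
  "yaw": [0,0,0,0,0]
}}

```text
time_s: 5.88
position: [0.5254, 0.0256, 0.226]
tool_rot: [[0.99, 0.141, -0.001], [0.141, -0.99, 0.0], [-0.001, -0.0, -1.0]]
ft_force: [1.3, 0.3, -0.4]
grip_width: 0.0289
gripper_force: 39.6
```

{"fn": "jog_arm", "kwargs": {
  "hand": [0.02,0.02,0.02,0.02,0.02],
  "travel": [
    [0.015,-0.045,0],
    [0.015,-0.045,0],
    [0.01,-0.03,0],
    [0,0,0],
    [0,0,0]
  ],
  "yaw": [0,0,0,0,0]
}}

```text
time_s: 6.5
position: [0.5649, -0.0923, 0.226]
tool_rot: [[0.99, 0.142, -0.001], [0.142, -0.99, 0.001], [-0.001, -0.001, -1.0]]
ft_force: [1.1, 1.6, -1.3]
grip_width: 0.0285
gripper_force: 39.6
```

```bash
python3 - <<'E'
from h import *
im,k=snap('w4');H,S,V=cv2.split(cv2.cvtColor(im,cv2.COLOR_BGR2HSV))
cv2.imwrite('pics/w4c.png',im[60:400,150:490])
E
```

```text
6.5 [ 0.56491305 -0.09227391  0.22600443] 0.74
```

View pics/w4c.png

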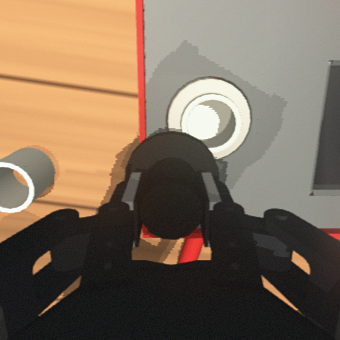

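```bash
python3 - <<'E'
from h import *
d=np.load('w4.npz');im=d['im'];k=cam('wrist',{'position':d['p'],'tool_rot':d['R']})
H,S,V=cv2.split(cv2.cvtColor(im,cv2.COLOR_BGR2HSV));g=cv2.cvtColor(im,cv2.COLOR_BGR2GRAY)
m=(H>65)&(S<13)&(V>225);cs=blobs(m,(315,130,405,222),3)
h=cv2.convexHull(np.vstack(cs));print('rim',circ(ray(k,h[:,0,:],.095)[:,:2]),cv2.boundingRect(h))
# flange upper arc
for t in (30,40,50):
    pts=[]
    for x in range(288,362,3):
        col=g[150:260,x]<t
        for y in range(105):
            if col[y:y+5].all(): pts.append((x,150+y));break
    pts=np.array(pts);print(t,pts[::4].tolist())
    for z in (.2024,.1944): print(z,circ(ray(k,pts,z)[:,:2]))
E
```

```text
Traceback (most recent call last):
ValueError: need at least one array to concatenate
```

```bash
python3 - <<'E'
from h import *
d=np.load('w4.npz');im=d['im'];k=cam('wrist',{'position':d['p'],'tool_rot':d['R']})
g=cv2.cvtColor(im,cv2.COLOR_BGR2GRAY)
print(im[177,312:408].tolist()[::2])
b=im[...,0].astype(int)-im[...,2]  # blue minus red: rim is neutral, shoulder cream
for t in (-8,-4,-12):
    cs=blobs((b>t)&(g>200),(315,130,405,222),3)
    if cs:
        h=cv2.convexHull(np.vstack(cs));print(t,'rim',circ(ray(k,h[:,0,:],.095)[:,:2]),cv2.boundingRect(h))
for t in (30,40,50):
    pts=[]
    for x in range(288,362,3):
        col=g[150:260,x]<t
        for y in range(105):
            if col[y:y+5].all(): pts.append((x,150+y));break
    pts=np.array(pts);print(t,pts[::4].tolist())
    for z in (.2024,.1944): print(z,circ(ray(k,pts,z)[:,:2]))
E
```

```text
[[141, 150, 155], [139, 148, 151], [89, 99, 104], [156, 178, 187], [221, 238, 243], [220, 237, 242], [220, 237, 242], [221, 238, 243], [221, 237, 242], [194, 221, 227], [191, 216, 217], [240, 250, 247], [237, 249, 247], [237, 247, 245], [242, 249, 247], [242, 249, 247], [241, 249, 246], [241, 249, 247], [241, 249, 246], [242, 249, 247], [242, 249, 247], [241, 249, 246], [242, 249, 247], [241, 249, 247], [240, 249, 246], [240, 249, 247], [240, 249, 246], [242, 250, 248], [209, 228, 226], [150, 169, 175], [150, 170, 175], [149, 170, 175], [153, 170, 176], [151, 170, 175], [128, 143, 147], [103, 117, 118], [113, 129, 131], [236, 249, 248], [238, 249, 247], [227, 243, 242], [222, 239, 244], [223, 240, 243], [222, 239, 242], [226, 241, 245], [119, 134, 138], [124, 133, 132], [140, 146, 147], [137, 146, 146]]
-8 rim (array([ 0.5829, -0.1286]), np.float64(0.0526), 0.0013) (334, 155, 54, 56)
-4 rim (array([ 0.5824, -0.1281]), np.float64(0.0526), 0.0003) (337, 155, 45, 55)
-12 rim (array([ 0.5822, -0.1283]), np.float64(0.0545), 0.0002) (333, 154, 58, 57)
30 []Traceback (most recent call last):
  File "<stdin>", line 17, in <module>
  File "h.py", line 10, in ray
    d=np.c_[(px[:,0]-c['cx'])/c['fx'],(px[:,1]-c['cy'])/c['fy'],np.ones(len(px))]@R.T
             ~~^^^^^
IndexError: index 0 is out of bounds for axis 1 with size 0
```

```bash
python3 - <<'E'
from h import *
d=np.load('w4.npz');im=d['im'];k=cam('wrist',{'position':d['p'],'tool_rot':d['R']})
g=cv2.cvtColor(im,cv2.COLOR_BGR2GRAY);print(g[180:270:2,324].tolist())
for t in (40,50,60):
    pts=[]
    for x in range(284,364,3):
        ys=np.where(g[170:260,x]<t)[0]
        if len(ys): pts.append((x,170+ys[0]))
    pts=np.array(pts)
    if len(pts)<6: continue
    print(t,pts[::4].tolist())
    A=ray(k,pts,.2024)[:,:2];B=ray(k,pts,.1944)[:,:2];print(circ(A),circ(B))
E
```

```text
[235, 235, 234, 233, 169, 150, 58, 63, 64, 64, 63, 66, 63, 65, 62, 62, 63, 60, 61, 48, 47, 45, 44, 46, 43, 42, 42, 42, 39, 38, 38, 37, 42, 36, 36, 36, 38, 34, 37, 37, 32, 33, 28, 29, 31]
40 [[287, 250], [299, 230], [311, 231], [323, 232], [335, 239], [347, 234]]
(array([ 0.5498, -0.0934]), np.float64(0.043), 0.002) (array([ 0.5456, -0.094 ]), np.float64(0.0453), 0.0021)
50 [[284, 231], [296, 230], [308, 221], [320, 218], [332, 220], [344, 230], [356, 252]]
(array([ 0.562 , -0.0909]), np.float64(0.0362), 0.0032) (array([ 0.5584, -0.0913]), np.float64(0.0382), 0.0034)
60 [[284, 210], [296, 199], [308, 194], [320, 192], [332, 194], [344, 198], [356, 207]]
(array([ 0.5705, -0.0913]), np.float64(0.0465), 0.0009) (array([ 0.5674, -0.0917]), np.float64(0.049), 0.001)
```

{"fn": "jog_arm", "kwargs": {
  "hand": [0.02,0.02,0.02,0.02,0.02],
  "travel": [
    [0.0085,-0.0182,0],
    [0.0085,-0.0183,0],
    [0,0,-0.02],
    [0,0,-0.02],
    [0,0,0]
  ],
  "yaw": [0,0,0,0,0]
}}

```text
time_s: 7.18
position: [0.5821, -0.13, 0.185]
tool_rot: [[0.99, 0.141, -0.003], [0.141, -0.99, 0.001], [-0.002, -0.002, -1.0]]
ft_force: [0.0, -0.3, -0.7]
grip_width: 0.029
gripper_force: 39.7
```

{"fn": "jog_arm", "kwargs": {
  "hand": [0.02,0.02,0.02,0.02,0.02],
  "travel": [
    [0,0,-0.01],
    [0,0,-0.01],
    [0,0,-0.01],
    [0,0,-0.01],
    [0,0,0]
  ],
  "yaw": [0,0,0,0,0]
}}

```text
time_s: 7.8
position: [0.5819, -0.1293, 0.1454]
tool_rot: [[0.99, 0.141, -0.002], [0.141, -0.99, 0.001], [-0.001, -0.001, -1.0]]
ft_force: [0.7, 0.2, -1.5]
grip_width: 0.0291
gripper_force: 39.7
```

{"fn": "jog_arm", "kwargs": {
  "hand": [0.02,0.02,0.02,0.02,0.02],
  "travel": [
    [0,0,-0.005],
    [0,0,-0.005],
    [0,0,-0.004],
    [0,0,-0.003],
    [0,0,-0.001]
  ],
  "yaw": [0,0,0,0,0]
}}

```text
time_s: 8.43
position: [0.5822, -0.1294, 0.1281]
tool_rot: [[0.99, 0.141, -0.0], [0.141, -0.99, 0.0], [-0.0, -0.0, -1.0]]
ft_force: [-0.8, -0.1, -1.1]
grip_width: 0.0292
gripper_force: 39.7
```

{"fn": "jog_arm", "kwargs": {
  "hand": [0.02,0.02,0.02,0.02,0.02],
  "travel": [
    [0,0,-0.001],
    [0,0,-0.001],
    [0,0,-0.001],
    [0,0,0],
    [0,0,0]
  ],
  "yaw": [0,0,0,0,0]
}}

```text
time_s: 9.05
position: [0.5824, -0.1295, 0.1266]
tool_rot: [[0.99, 0.141, 0.001], [0.141, -0.99, -0.001], [0.001, 0.001, -1.0]]
ft_force: [-2.6, 0.5, 8.4]
grip_width: 0.029
gripper_force: 40.4
```

{"fn": "jog_arm", "kwargs": {
  "hand": [0.035,0.05,0.07,0.0854,0.0854],
  "travel": [
    [0,0,0],
    [0,0,0],
    [0,0,0],
    [0,0,0],
    [0,0,0.02]
  ],
  "yaw": [0,0,0,0,0]
}}

```text
time_s: 9.68
position: [0.5816, -0.1291, 0.1443]
tool_rot: [[0.99, 0.141, -0.003], [0.141, -0.99, 0.001], [-0.003, -0.002, -1.0]]
ft_force: [-0.3, -0.2, 1.1]
grip_width: 0.0853
gripper_force: 0.0
```

{"fn": "jog_arm", "kwargs": {
  "hand": [0.0854,0.0854,0.0854,0.0854,0.0854],
  "travel": [
    [0,0,0.04],
    [0,0,0.04],
    [-0.01,0.04,0.02],
    [-0.01,0.05,0],
    [-0.01,0.05,0]
  ],
  "yaw": [0,0,-0.1,-0.1,-0.1]
}}

```text
time_s: 10.3
position: [0.5518, 0.0119, 0.2456]
tool_rot: [[0.987, -0.161, 0.001], [-0.161, -0.987, -0.0], [0.001, -0.0, -1.0]]
ft_force: [0.7, 0.6, -0.5]
grip_width: 0.0854
gripper_force: 0.0
```

{"fn": "jog_arm", "kwargs": {
  "hand": [0.0854,0.0854,0.0854,0.0854,0.0854],
  "travel": [
    [0,0.05,0],
    [0,0.05,0],
    [0,0.04,0],
    [0,0,0],
    [0,0,0]
  ],
  "yaw": [-0.1,-0.02,0,0,0]
}}

```text
time_s: 10.92
position: [0.5522, 0.1502, 0.2452]
tool_rot: [[0.962, -0.275, -0.0], [-0.275, -0.962, -0.0], [-0.0, 0.0, -1.0]]
ft_force: [0.6, 0.1, -0.0]
grip_width: 0.0854
gripper_force: 0.0
```

```bash
python3 - <<'E'
from h import *
im,k=snap('w5');top=env.get_image('top')[:,:,::-1];sc=env.get_image('scene')[:,:,::-1]
b=cv2.resize(sc[150:250,200:360],(400,250),interpolation=2);cv2.imwrite('pics/m5.png',np.vstack([im,np.hstack([b,cv2.resize(top[100:230,340:480],(240,250))])])[:600])
E
```

```text
10.925 [0.55224643 0.15016952 0.24523306] 1.04
```

View pics/m5.png

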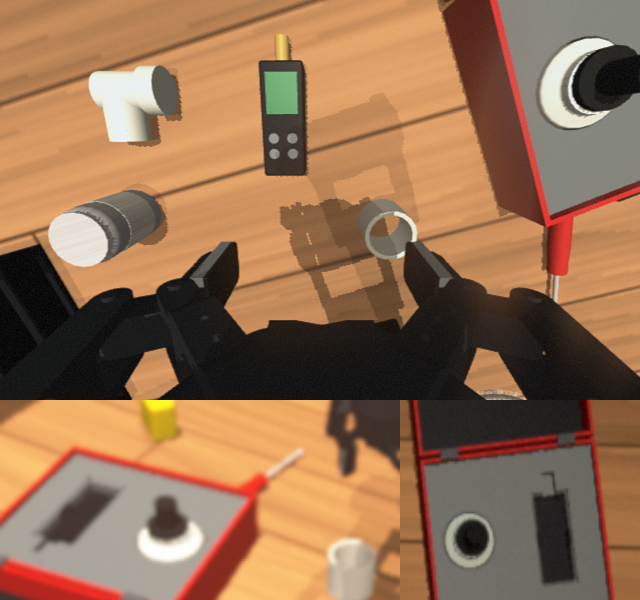

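The stopper is seated upright in the neck. The tester is at about (284,118), spigot forward and nearly aligned with the tool. The coupling and tin are clear of it.

```bash
python3 - <<'E'
from h import *
d=np.load('w5.npz');im=d['im'];k=cam('wrist',{'position':d['p'],'tool_rot':d['R']})
g=cv2.cvtColor(im,cv2.COLOR_BGR2GRAY);H,S,V=cv2.split(cv2.cvtColor(im,cv2.COLOR_BGR2HSV))
for t in (55,65,75):
    c=blobs(g<t,(250,52,315,182),500)[0];print(t,rect(k,c,.036),rect(k,c,.018))
c=blobs((S>120)&(H>18)&(H<32)&(V>100),(270,25,297,62),50)[0];print('spig',rect(k,c,.02),cv2.boundingRect(c))
print('corners',np.round(1000*ray(k,[(260,61),(304,61),(306,175),(265,175)],.036)[:,:2],1).tolist())
print('tool',np.degrees(np.arctan2(d['R'][1,0],d['R'][0,0])))
E
```

```text
55 (array([631.4, 171.4]), array([ 50.3, 125.1]), np.float32(-15.69)) (array([632.4, 173.6]), array([ 53. , 131.9]), np.float32(-15.69))
65 (array([632.3, 170.8]), array([ 51.7, 127.2]), np.float32(-15.6)) (array([633.3, 172.8]), array([ 54.5, 134.1]), np.float32(-15.6))
75 (array([632.4, 170.9]), array([ 52.4, 127.2]), np.float32(-15.95)) (array([633.4, 172.9]), array([ 55.2, 134. ]), np.float32(-15.95))
spig (array([710.2, 150.7]), array([14.7, 26.9]), np.float32(-14.86)) (275, 34, 14, 27)
corners [[699.3, 177.2], [685.9, 130.4], [563.3, 165.0], [577.1, 213.3]]
tool -15.939681492425036
```

{"fn": "jog_arm", "kwargs": {
  "hand": [0.0854,0.0854,0.0854,0.0854,0.0854],
  "travel": [
    [0.04,0.01,-0.03],
    [0.04,0.0105,-0.04],
    [0,0,-0.05],
    [0,0,-0.04],
    [0,0,0]
  ],
  "yaw": [0,0,0,0,0]
}}

```text
time_s: 11.7
position: [0.631, 0.1701, 0.0826]
tool_rot: [[0.961, -0.276, -0.006], [-0.276, -0.961, -0.001], [-0.006, 0.002, -1.0]]
ft_force: [0.4, -0.3, 1.0]
grip_width: 0.0851
gripper_force: 0.0
```

{"fn": "jog_arm", "kwargs": {
  "hand": [0.0854,0.0854,0.0854,0.0854,0.0854],
  "travel": [
    [0,0,-0.02],
    [0,0,-0.02],
    [0,0,-0.008],
    [0,0,0],
    [0,0,0]
  ],
  "yaw": [0,0,0,0,0]
}}

```text
time_s: 12.32
position: [0.6329, 0.1711, 0.0387]
tool_rot: [[0.962, -0.275, 0.002], [-0.275, -0.962, 0.0], [0.002, -0.001, -1.0]]
ft_force: [-0.6, -0.1, -0.5]
grip_width: 0.0853
gripper_force: 0.0
```

{"fn": "jog_arm", "kwargs": {
  "hand": [0.06,0.04,0.04,0.04,0.04],
  "travel": [
    [0,0,0],
    [0,0,0],
    [0,0,0],
    [0,0,0],
    [0,0,0]
  ],
  "yaw": [0,0,0,0,0],
  "grip_force": 60
}}

```text
time_s: 12.95
position: [0.6327, 0.1714, 0.0384]
tool_rot: [[0.962, -0.275, 0.002], [-0.275, -0.962, 0.001], [0.002, -0.001, -1.0]]
ft_force: [0.5, 1.3, 5.0]
grip_width: 0.0485
gripper_force: 64.3
```

```bash
python3 - <<'E'
from h import *
im,k=snap('w6');d=env.observe();print(d['position'],np.degrees(np.arctan2(d['tool_rot'][1,0],d['tool_rot'][0,0])))
cv2.imwrite('pics/w6c.png',im[100:400,120:520])
E
```

```text
12.95 [0.63274964 0.17141477 0.03835182] 0.11
[0.6327571  0.17140223 0.0383457 ] -15.934989253027503
```

View pics/w6c.png

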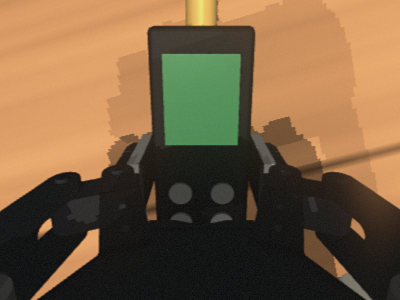

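The tester is held squarely, its front edge at about row 128, columns 268–375 in full-image pixels.

```bash
python3 - <<'E'
from h import *
d=np.load('w6.npz');im=d['im'];k=cam('wrist',{'position':d['p'],'tool_rot':d['R']})
g=cv2.cvtColor(im,cv2.COLOR_BGR2GRAY);print(g[115:140,300].tolist(),g[180,255:285].tolist(),g[180,360:390].tolist())
w=ray(k,[(268,128),(375,128),(321,128),(269,230),(372,230)],.036)-d['p'];print(np.round(1000*(w@d['R']),1))
E
```

```text
[178, 178, 179, 178, 180, 179, 162, 159, 161, 161, 125, 56, 48, 50, 56, 56, 64, 63, 61, 63, 65, 64, 63, 60, 62] [153, 153, 155, 152, 152, 155, 153, 151, 153, 152, 153, 153, 154, 153, 116, 57, 44, 50, 50, 52, 53, 55, 54, 55, 53, 52, 55, 74, 111, 130] [68, 56, 53, 54, 53, 54, 56, 52, 56, 51, 46, 45, 64, 125, 157, 155, 156, 154, 154, 156, 153, 155, 154, 155, 153, 156, 156, 158, 156, 156]
[[ 63.3 -22.9   2.5]
 [ 63.3  25.    2.4]
 [ 63.3   0.8   2.5]
 [ 14.6 -24.8   2.4]
 [ 14.6  25.9   2.3]]
```

{"fn": "jog_arm", "kwargs": {
  "hand": [0.04,0.04,0.04,0.04,0.04],
  "travel": [
    [0,0,0.02],
    [0,0,0.04],
    [0,0,0.05],
    [0,0,0.05],
    [0,0,0.02]
  ],
  "yaw": [0,0,0,0,0]
}}

```text
time_s: 13.62
position: [0.6326, 0.1711, 0.2202]
tool_rot: [[0.962, -0.275, 0.004], [-0.275, -0.962, 0.0], [0.003, -0.001, -1.0]]
ft_force: [-0.6, 0.5, -3.8]
grip_width: 0.0483
gripper_force: 63.3
```

{"fn": "jog_arm", "kwargs": {
  "hand": [0.04,0.04,0.04,0.04,0.04],
  "travel": [
    [-0.005,-0.03,0],
    [-0.005,-0.05,0],
    [-0.005,-0.05,0],
    [-0.005,-0.05,0],
    [-0.005,-0.05,0]
  ],
  "yaw": [0.043,0.05,0.05,0.05,0.05]
}}

```text
time_s: 14.25
position: [0.6065, -0.0604, 0.2166]
tool_rot: [[0.999, -0.033, -0.002], [-0.033, -0.999, 0.0], [-0.002, -0.0, -1.0]]
ft_force: [-0.2, 0.6, -4.2]
grip_width: 0.0483
gripper_force: 63.3
```

{"fn": "jog_arm", "kwargs": {
  "hand": [0.04,0.04,0.04,0.04,0.04],
  "travel": [
    [-0.005,-0.05,0],
    [-0.005,-0.05,0],
    [-0.005,-0.05,0],
    [-0.002,-0.045,0],
    [0,-0.02,0]
  ],
  "yaw": [0.05,0.05,0.05,0.03,0]
}}

```text
time_s: 14.88
position: [0.5894, -0.2761, 0.2163]
tool_rot: [[0.99, 0.142, -0.002], [0.142, -0.99, 0.001], [-0.002, -0.001, -1.0]]
ft_force: [-0.3, 0.2, -4.1]
grip_width: 0.0481
gripper_force: 63.3
```

{"fn": "jog_arm", "kwargs": {
  "hand": [0.04,0.04,0.04,0.04,0.04],
  "travel": [
    [0,0,-0.02],
    [0,0,-0.02],
    [0,0,0],
    [0,0,0],
    [0,0,0]
  ],
  "yaw": [0,0,0,0,0]
}}

```text
time_s: 15.5
position: [0.5906, -0.2738, 0.1783]
tool_rot: [[0.989, 0.145, 0.001], [0.145, -0.989, -0.001], [0.001, 0.001, -1.0]]
ft_force: [-0.7, 0.2, -4.0]
grip_width: 0.0486
gripper_force: 63.3
```

```bash
python3 - <<'E'
from h import *
im,k=snap('w7');d=env.observe();print(d['position'],np.degrees(np.arctan2(d['tool_rot'][1,0],d['tool_rot'][0,0])))
cv2.imwrite('pics/w7c.png',cv2.resize(im[0:280,180:470],None,fx=2,fy=2))
E
```

```text
15.5 [ 0.59057985 -0.27382436  0.17833409] 0.26
[ 0.59051147 -0.2738612   0.17821138] 8.306026282844702
```

View pics/w7c.png

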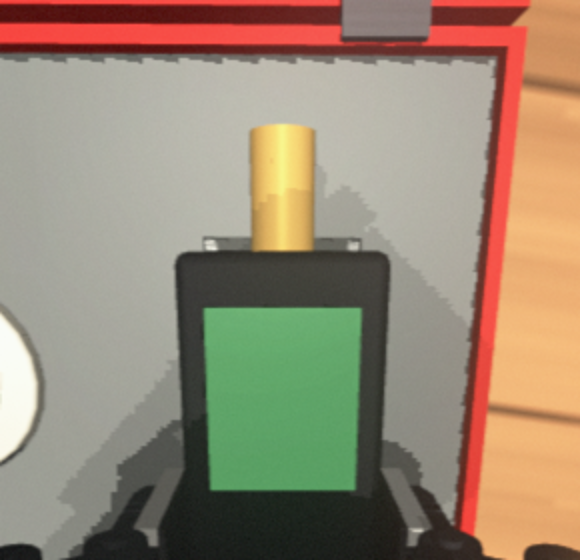

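The tester is held over the cutout. The cutout's +x edge shows just beyond the box, with corners at (203,238) and (361,238) in the doubled crop, so full-image (281.5,119) and (360.5,119).

```bash
python3 - <<'E'
from h import *
d=np.load('w7.npz');im=d['im'];p=d['p'];R=d['R'];k=cam('wrist',{'position':p,'tool_rot':R})
f=lambda P,z:np.round(1000*((ray(k,P,z)-p)@R),1)
print('cut outer edge, tool mm',f([(281.5,119),(360.5,119)],.075))
print('box front top',f([(268.5,126.5),(374,126.5)],p[2]-.0023))
E
```

```text
cut outer edge, tool mm [[ 69.5 -31.2 103.4]
 [ 69.5  31.6 103.5]]
box front top [[ 63.7 -23.3   2.4]
 [ 63.7  23.8   2.4]]
```

{"fn": "jog_arm", "kwargs": {
  "hand": [0.04,0.04,0.04,0.04,0.04],
  "travel": [
    [-0.0005,0,-0.02],
    [0,0,-0.02],
    [0,0,-0.015],
    [0,0,-0.007],
    [0,0,-0.003]
  ],
  "yaw": [0,0,0,0,0]
}}

```text
time_s: 16.18
position: [0.5899, -0.274, 0.1124]
tool_rot: [[0.99, 0.144, 0.0], [0.144, -0.99, -0.0], [0.0, 0.0, -1.0]]
ft_force: [0.0, 0.2, -4.3]
grip_width: 0.0484
gripper_force: 63.3
```

{"fn": "jog_arm", "kwargs": {
  "hand": [0.04,0.04,0.04,0.04,0.04],
  "travel": [
    [0,0,-0.002],
    [0,0,-0.002],
    [0,0,-0.002],
    [0,0,-0.002],
    [0,0,-0.002]
  ],
  "yaw": [0,0,0,0,0]
}}

```text
time_s: 16.8
position: [0.5902, -0.2741, 0.1033]
tool_rot: [[0.99, 0.144, 0.002], [0.144, -0.99, -0.001], [0.002, 0.001, -1.0]]
ft_force: [0.4, 0.8, 1.8]
grip_width: 0.0488
gripper_force: 63.9
```

{"fn": "jog_arm", "kwargs": {
  "hand": [0.04,0.04,0.04,0.04,0.04],
  "travel": [
    [0,0,-0.002],
    [0,0,-0.002],
    [0,0,-0.002],
    [0,0,-0.001],
    [0,0,0]
  ],
  "yaw": [0,0,0,0,0]
}}

```text
time_s: 17.42
position: [0.5896, -0.2738, 0.095]
tool_rot: [[0.99, 0.144, -0.0], [0.144, -0.99, 0.0], [-0.0, -0.0, -1.0]]
ft_force: [0.8, 0.5, -2.4]
grip_width: 0.0482
gripper_force: 63.6
```

{"fn": "jog_arm", "kwargs": {
  "hand": [0.04,0.04,0.04,0.04,0.04],
  "travel": [
    [0,0,-0.001],
    [0,0,-0.001],
    [0,0,-0.001],
    [0,0,0],
    [0,0,0]
  ],
  "yaw": [0,0,0,0,0]
}}

```text
time_s: 18.05
position: [0.5897, -0.2739, 0.0934]
tool_rot: [[0.99, 0.144, 0.0], [0.144, -0.99, -0.0], [0.0, 0.0, -1.0]]
ft_force: [-3.2, 2.1, 7.8]
grip_width: 0.0485
gripper_force: 64.5
```

{"fn": "jog_arm", "kwargs": {
  "hand": [0.055,0.065,0.07,0.07,0.07],
  "travel": [
    [0,0,0],
    [0,0,0],
    [0,0,0],
    [0,0,0],
    [0,0,0.02]
  ],
  "yaw": [0,0,0,0,0]
}}

```text
time_s: 18.68
position: [0.5891, -0.2735, 0.1111]
tool_rot: [[0.99, 0.144, -0.003], [0.144, -0.99, 0.002], [-0.002, -0.002, -1.0]]
ft_force: [-1.5, -0.3, -0.2]
grip_width: 0.0696
gripper_force: 0.0
```

{"fn": "jog_arm", "kwargs": {
  "hand": [0.04,0.0,0.0,0.0,0.0],
  "travel": [
    [0,0,0.03],
    [0,0,0],
    [0,0,0],
    [0,0,0],
    [0,0,0]
  ],
  "yaw": [0,0,0,0,0]
}}

```text
time_s: 19.3
position: [0.5896, -0.2738, 0.1415]
tool_rot: [[0.99, 0.144, -0.001], [0.144, -0.99, 0.001], [-0.001, -0.001, -1.0]]
ft_force: [-0.3, -0.3, -0.5]
grip_width: -0.0001
gripper_force: 0.0
```

{"fn": "jog_arm", "kwargs": {
  "hand": [0,0,0,0,0],
  "travel": [
    [0,0,-0.015],
    [0,0,-0.01],
    [0,0,-0.005],
    [0,0,-0.002],
    [0,0,0]
  ],
  "yaw": [0,0,0,0,0]
}}

```text
time_s: 19.92
position: [0.5898, -0.274, 0.1104]
tool_rot: [[0.99, 0.144, 0.0], [0.144, -0.99, -0.0], [0.0, 0.0, -1.0]]
ft_force: [-0.7, 0.0, 0.1]
grip_width: 0.0
gripper_force: 0.0
```

{"fn": "jog_arm", "kwargs": {
  "hand": [0,0,0,0,0],
  "travel": [
    [0,0,-0.0005],
    [0,0,-0.0005],
    [0,0,-0.0005],
    [0,0,-0.0005],
    [0,0,0]
  ],
  "yaw": [0,0,0,0,0]
}}

```text
time_s: 20.55
position: [0.5897, -0.2739, 0.1083]
tool_rot: [[0.99, 0.144, 0.0], [0.144, -0.99, 0.0], [0.0, -0.0, -1.0]]
ft_force: [-0.1, 0.4, 0.8]
grip_width: 0.0
gripper_force: 0.0
```

{"fn": "jog_arm", "kwargs": {
  "hand": [0,0,0,0,0],
  "travel": [
    [0,0,-0.0005],
    [0,0,-0.0005],
    [0,0,-0.0005],
    [0,0,0],
    [0,0,0]
  ],
  "yaw": [0,0,0,0,0]
}}

```text
time_s: 21.18
position: [0.5897, -0.2739, 0.1081]
tool_rot: [[0.99, 0.144, 0.001], [0.144, -0.99, -0.001], [0.001, 0.001, -1.0]]
ft_force: [-3.0, 1.6, 8.9]
grip_width: -0.0001
gripper_force: 4.4
```

The fingers meet a firm stop with the tester's top at z ≈ 0.091 m, which is full depth. I'll back off and check both parts by measurement, since my picture views are used up.

{"fn": "jog_arm", "kwargs": {
  "hand": [0,0,0,0,0],
  "travel": [
    [0,0,0.02],
    [0,0,0.05],
    [-0.02,0.02,0.05],
    [-0.05,0.03,0.02],
    [0,0,0]
  ],
  "yaw": [0,0,0,0,0]
}}

```text
time_s: 21.8
position: [0.5178, -0.2221, 0.249]
tool_rot: [[0.989, 0.145, 0.002], [0.145, -0.989, -0.001], [0.002, 0.001, -1.0]]
ft_force: [0.2, -0.4, -0.6]
grip_width: 0.0002
gripper_force: 0.0
```

{"fn": "jog_arm", "kwargs": {
  "hand": [0,0,0,0,0],
  "travel": [
    [0,0.02,0.01],
    [0,0,0],
    [0,0,0],
    [0,0,0],
    [0,0,0]
  ],
  "yaw": [0,0,0,0,0]
}}

```text
time_s: 22.42
position: [0.5198, -0.2042, 0.2564]
tool_rot: [[0.99, 0.144, -0.0], [0.144, -0.99, 0.0], [-0.0, -0.0, -1.0]]
ft_force: [0.4, -1.3, 0.2]
grip_width: 0.0003
gripper_force: 0.0
```

```bash
python3 - <<'E'
from h import *
im,k=snap('w8');g=cv2.cvtColor(im,cv2.COLOR_BGR2GRAY);H,S,V=cv2.split(cv2.cvtColor(im,cv2.COLOR_BGR2HSV))
def px(P):
    c,p,R=k;q=(np.array(P)-p)@R;return (q[:2]/q[2]*c['fx']+[c['cx'],c['cy']]).astype(int)
x,y=px([.59,-.274,.091])
gr=blobs((S>70)&(H>40)&(H<90),(x-60,max(0,y-110),x+60,y+80),50)
print('pred',x,y,'screen',[rect(k,c,.091) for c in gr[:1]])
br=blobs((S>110)&(H>16)&(H<34)&(V>90),(x-60,0,x+60,y),40);print('spig',[rect(k,c,.075) for c in br[:1]])
x,y=px([.582,-.129,.103]);print('stopper pred',x,y)
for t in (45,60,75):
    for c in blobs(g<t,(x-45,max(0,y-75),x+45,y+45),300)[:1]: print(t,cv2.boundingRect(c),circ(ray(k,c[:,0,:],.103)[:,:2]))
# same screen while held/at bench for the offset screen centre -> tester centre
d=np.load('w5.npz');i5=d['im'];k5=cam('wrist',{'position':d['p'],'tool_rot':d['R']});h5=cv2.cvtColor(i5,cv2.COLOR_BGR2HSV)
print('bench screen',[rect(k5,c,.036) for c in blobs((h5[...,1]>70)&(h5[...,0]>40)&(h5[...,0]<90),(250,52,315,130),50)[:1]])
t=env.get_image('top');print(env.observe()['time_s'])
E
```

```text
22.425 [ 0.51982015 -0.20419728  0.25643224] 0.25
pred 398 130 screen [(array([ 618.5, -269.8]), array([37. , 44.1]), np.float32(8.28))]
spig [(array([ 668.8, -262. ]), array([16. , 26.2]), np.float32(8.28))]
stopper pred 253 117
45 (241, 97, 29, 44) (array([ 0.5799, -0.127 ]), np.float64(0.0334), 0.003)
60 (228, 88, 56, 58) (array([ 0.5824, -0.131 ]), np.float64(0.0528), 0.0004)
75 (228, 88, 56, 58) (array([ 0.5823, -0.1311]), np.float64(0.0533), 0.0003)
bench screen [(array([660.9, 166. ]), array([36.8, 44.8]), np.float32(-15.93))]
22.525
```

```bash
python3 -c "
from rig import env
print(env.close_job())"
```

```text
the job is handed in; nothing more can be done
None
```

I handed the job in at about 22.5 s with both parts seated and released. By my measurements the stopper is about 2 mm off the jar's centre, with its flange on the rim. The tester is screen up and within 1 mm of the cutout's centre, pressed to a firm stop at full depth. The hand-in gave no verdict.

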